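Gauge the tagged abrasive sleeve and sort it

ROBOT

A 7-joint arm with a two-finger parallel gripper is mounted at the origin on the work surface. World frame = base frame: x ahead of the robot, y to its left, z up, the work surface at z = 0. Lengths are in m, angles in rad, forces in N, time in s.
With the tool pointing down it reaches from about 0.425 to 0.925 m from the base axis. Payload 6.8 kg.
Tool frame: the origin (TCP) lies midway between the tips of the shut fingers; the grasp point (between the pads) lies 19 mm behind it (grip_point_offset is the z of the grasp point in the tool frame, in m); z points along the fingers, y is the line along which they close (so a half turn about z gives the same grasp; the last joint's range is limited). The gripper opens to 85 mm and grips with 20 to 120 N. Pads are 22 mm wide; open, the fingers measure 114 mm over their backs; the gripper's body (76 mm by 85 mm) begins 54 mm behind the grasp point. The pads swing forward as they close: fully open they stand 13 mm farther back than shut.
Start: joints at [-0.108, 0.477, 0.022, 1.555, -0.011, 1.109, -0.083], TCP at [0.675, 0, 0.231] pointing down, gripper open.
Joint ranges: [-2.96, 2.96], [-0.34, 2.1], [-1.41, 1.46], [0.24, 2.44], [-1.37, 4.51], [0.17, 1.92], [-2.96, 2.96]. Speed limits (rad/s): [2.39, 2.39, 3.14, 3.14, 3.14, 3.14, 3.14].

INTERFACE

Orientations are given as a rotation vector (axis times angle).
In Python, from bench import get_obs, grab_frame, calibration, hand_in, grip_point_offset gives the robot as it stands.
- The arm moves only by the shell command python3 -m pendant 'ROWS' [OPENING] [FORCE]. ROWS is a JSON object of lists of equal length, an entry for each row: "translation": the shift along the world's x, y, z in units of 25 mm (1.0 is 25 mm), a list of three; "delta_rot": the turn, a rotation vector about the world's x, y, z in units of 5 degrees (1.0 is 5 degrees), a list of three. In form: {"translation": [[dx, dy, dz], ...], "delta_rot": [[rx, ry, rz], ...]}. A call has 1 to 12 rows; each row is the pose to reach, as a shift and turn from the pose commanded when the call began; what a row does not reach only later rows make up. A row lasts 1/8 s, in which the tool goes at most 62.5 mm and 10.7 degrees, less where a joint would pass 70% of its speed; a pose out of reach is approached as far as the arm can. A call with a gripper value outside its range is refused whole. OPENING is the opening, from 0 (shut) to 1 (fully open), set as the call begins (- or left out, the last holds). The fingers move at their own pace and stop on an object; FORCE is the grip in N (left out, the last holds). Time passes only in rows, so rows that repeat a pose let the fingers close. It gives the time, the measured TCP pose, the force, the opening and the grip force at its end, in the units of the state.
- get_obs(): the state, without advancing time (a new reading comes with each control period).
- grab_frame(name): name is "scene" or "side" or "wrist"; returns (picture, depth): 400x640x3 uint8, red, green, blue; 400x640 float32, m along the optical axis (not along the pixel's ray), 0 where there is no reading.
- calibration(name): a dict with "K" (3x3 intrinsics, pixels), "rvec" (rotation vector, rad) and "tvec" (3), from world to camera coordinates, as OpenCV has them. Camera axes: x right, y down, z forward; pixel columns grow to the right and rows downward; lengths in m; the calibration is good to about 2 mm. A picture is of the moment at which its call begins: read the wrist's pose just before it. calibration takes no time and is no camera call; for the wrist camera it gives the pose at the moment of the call.
- hand_in(): hands the job in; it is judged then, once.
The state is a dict: "clock": time; "joints": joint angles; "qvel": joint speeds; "tau": joint torques, N m; "tcp_pos": TCP position; "orientation": TCP orientation; "contact_force": force on the tool from outside, world axes, zero at the start; "moment": the same for the moment, N m; "grip_width": finger opening in m; "gripper_force": force on a finger pad.
Only numpy, scipy, OpenCV 4.12 (cv2) and the standard library are available. Lean on these libraries where they do the work, as an engineer would, in place of code of your own. Each camera call takes 0.05 s, during which the arm holds its last target. There are 200 camera calls.

TASK

Lift the abrasive sleeve out of the pocket with the yellow tag in the sloping tray, slide it upright down over the stepped gauge pin as far as it will go by itself, and lift it off again. If it went right down to the gauge's foot, stand it upright on the floor of the green tray; if it stopped at the pin's shoulder, stand it upright on the floor of the red tray. Leave the other two sleeves in their pockets, and do not push the glass bowl or the jar about.

Things in the scene. Friction and masses are not known exactly. Their poses are not given: they have to be found in the camera images.
- sleeve_1_mid (a point): One of three outwardly alike rust-red abrasive sleeves: rigid tubes, 44 mm outside diameter, 80 mm long, about 130 g, bore 28 mm (fits) or 22 mm (tight). Point: its centre, half-way up its axis; z along the sleeve, up out of the pocket. At first it stands in a pocket of the sloping tray, 54 mm of it above the face, its top leaning 25 degrees towards the robot
- sleeve_2_mid (a point): One of three outwardly alike rust-red abrasive sleeves: rigid tubes, 44 mm outside diameter, 80 mm long, about 130 g, bore 28 mm (fits) or 22 mm (tight). Point: its centre, half-way up its axis; z along the sleeve, up out of the pocket. At first it stands in a pocket of the sloping tray, 54 mm of it above the face, its top leaning 25 degrees towards the robot
- sleeve_3_mid (a point): One of three outwardly alike rust-red abrasive sleeves: rigid tubes, 44 mm outside diameter, 80 mm long, about 130 g, bore 28 mm (fits) or 22 mm (tight). Point: its centre, half-way up its axis; z along the sleeve, up out of the pocket. At first it stands in a pocket of the sloping tray, 54 mm of it above the face, its top leaning 25 degrees towards the robot
- tag_yellow: yellow plastic tag, 22 x 40 x 4 mm, fixed flat on the sloping tray just uphill of the pocket it marks; origin at the centre of its underside, y across the tray, z normal to the face. The pocket's axis is 74 mm straight downhill along the face; the centre of a sleeve in that pocket is 75 mm from the origin, in another pocket 117 mm or more
- tag_grey1: grey plastic tag, 22 x 40 x 4 mm, fixed flat on the sloping tray just uphill of the pocket it marks; origin at the centre of its underside, y across the tray, z normal to the face. The pocket's axis is 74 mm straight downhill along the face; the centre of a sleeve in that pocket is 75 mm from the origin, in another pocket 117 mm or more
- tag_grey2: grey plastic tag, 22 x 40 x 4 mm, fixed flat on the sloping tray just uphill of the pocket it marks; origin at the centre of its underside, y across the tray, z normal to the face. The pocket's axis is 74 mm straight downhill along the face; the centre of a sleeve in that pocket is 75 mm from the origin, in another pocket 117 mm or more
- tray: Plywood pocket tray, fixed, 280 mm wide along y, its face sloping 25 degrees down to its -x side, upper edge 102 mm high. Origin at its middle on the bench, z up. Three round pockets, 46 mm wide and 26 mm deep, square to the face, 90 mm apart along y (middle one at y = 0). Centre of a sleeve standing in a pocket: x = -40, z = 75 mm
- gauge: Upright steel stepped gauge pin, fixed; origin under its centre on the bench, z up. Foot 80 mm wide, 12 mm high; land of 25 mm diameter up to 47 mm; shoulder narrowing to 18 mm diameter at 50 mm; nose up to 78 mm, tapering to the tip at 88 mm. A 28 mm bore sleeve goes down to the foot (its centre 52 mm above the bench); a 22 mm one stops at the shoulder (centre about 88 mm)
- tray_green: green plastic open sorting tray for fitting sleeves, fixed to the bench, outside 120 x 120 mm, 30 mm high, 5 mm walls and 5 mm floor; origin at the centre of its underside, on the bench, z up; its sides are along its x and y axes
- tray_red: red plastic open sorting tray for tight sleeves, fixed to the bench, outside 120 x 120 mm, 30 mm high, 5 mm walls and 5 mm floor; origin at the centre of its underside, on the bench, z up; its sides are along its x and y axes
- glass_bowl: amber glass bowl, loose, 110 mm across, 75 mm high, origin at the centre of its underside; bystander
- polish_jar: white jar of polishing compound, closed, loose, 72 mm across, 85 mm high, origin at the centre of its underside; bystander
Things that resemble listed ones, but are neither listed nor needed, are in the scene too. Of the things shaped like the tray_red, the red one is meant. What is shaped like the part that bears sleeve_1_mid but orange is not meant.

How it is judged:
By the outcome, as a careful person would: the job done as asked, in the order asked, and still so for the second after the job is handed in, with the robot touching nothing.
It also fails if it takes over 46 s, if anything falls off the work surface, if the arm or the gripper's body presses on something with over 40 N, if the wrist force passes 120 N, or if a joint passes its speed limit or range.

## Working session

There is one attempt and no reset: what is moved stays moved. The work goes in short steps, Python scripts to look and compute and a shell command to move; the robot and the scene stay as the last step left them, time stands still between calls to the robot, and variables do not carry over. Pictures are saved under pics/ and viewed, at most 10 in all, crops included, and the job is handed in when it is done.

```bash
mkdir -p pics; ls; cat > h.py <<'E'
import numpy as np,cv2
from bench import *
def cam(n):
    c=calibration(n);return np.array(c["K"]),cv2.Rodrigues(np.array(c["rvec"],float))[0],np.array(c["tvec"],float)
def cloud(n):
    K,R,t=cam(n);im,d=grab_frame(n)
    v,u=np.indices(d.shape);p=np.stack([(u-K[0,2])/K[0,0]*d,(v-K[1,2])/K[1,1]*d,d],-1)
    return im,d,(p-t)@R
E
python3 - <<'E'
from h import *
for n in("scene","side"):
    im,d,P=cloud(n);cv2.imwrite(f"pics/{n}1.png",im[...,::-1]);np.savez(f"{n}1.npz",im=im,d=d,P=P)
o=get_obs();print(o["clock"],o["tcp_pos"],o["orientation"],grip_point_offset)
E
```

```text
pics
0.1 [ 6.74502916e-01 -1.38843526e-05  2.30438014e-01] [-2.22072625e+00 -2.22067686e+00  1.83953105e-03] -0.0187
```

View pics/scene1.png

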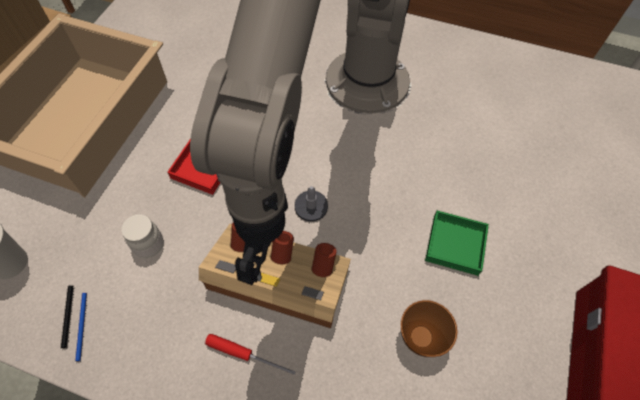

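View pics/side1.png

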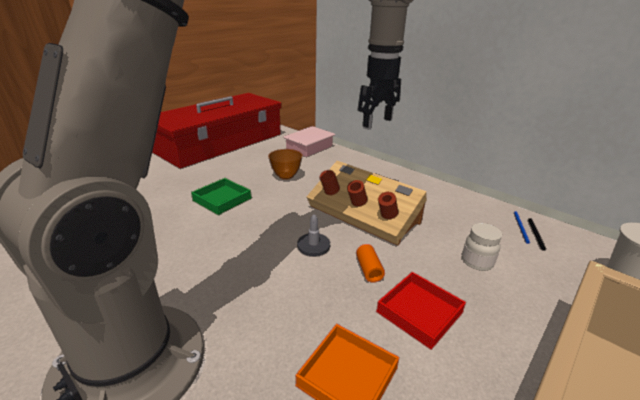

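Side view: the sleeves are at (329,182), (357,193) and (388,205). The tags are grey (347,170), yellow (374,179) and grey (403,189). The gauge is at (313,240), the green tray at (221,196), the red tray at (421,308), and the lookalike orange tray at (347,368). An orange sleeve lies at (370,263). Yellow is the middle tag, so the middle sleeve (357,193) should be the target. I'll check that with measurements and one crop.

```bash
python3 - <<'E'
from h import *
for n in("side","scene"):
    f=np.load(n+"1.npz");im,d,P=f["im"],f["d"],f["P"];hsv=cv2.cvtColor(im,cv2.COLOR_RGB2HSV);H,S,V=[hsv[...,i].astype(int) for i in range(3)]
    ok=(d>0)&(P[...,2]>-.02)&(P[...,2]<.2)&(P[...,0]>.3)&(P[...,0]<1.2)&(abs(P[...,1])<.7)
    for k,m in dict(yellow=(abs(H-25)<6)&(S>190)&(V>120),green=(abs(H-65)<12)&(S>120),red=((H<5)|(H>174))&(S>200)&(V>130),rust=((H<8)|(H>172))&(S>110)&(V<130),orange=(abs(H-11)<5)&(S>200)&(V>180)).items():
        N,L,s,c=cv2.connectedComponentsWithStats((m&ok).astype(np.uint8))
        for i in range(1,N):
            if s[i,4]<60: continue
            q=P[L==i];r=cv2.minAreaRect(q[q[:,2]>np.percentile(q[:,2],60)][:,:2].astype(np.float32))
            print(n,k,c[i].round(),s[i,4],"med",np.median(q,0).round(3),"lo",np.percentile(q,2,0).round(3),"hi",np.percentile(q,98,0).round(3),"rect",np.round(r[0],3),np.round(r[1],3),round(r[2],1))
# gauge + tray face in side
f=np.load("side1.npz");P=f["P"];im=f["im"]
q=P[205:260,290:335].reshape(-1,3);
a=q[(q[:,2]>.06)&(q[:,2]<.1)];print("nose",len(a),a.mean(0),a.min(0),a.max(0))
b=q[(q[:,2]>.008)&(q[:,2]<.016)];print("foot",len(b),np.percentile(b,3,0),np.percentile(b,97,0),cv2.minEnclosingCircle(b[:,:2].astype(np.float32)))
g=P[160:245,300:430].reshape(-1,3);g=g[(g[:,2]>.03)&(g[:,2]<.11)];print(cv2.minAreaRect(g[:,:2].astype(np.float32)))
cv2.imwrite("pics/crop1.png",cv2.resize(im[155:260,290:440,::-1],None,fx=5,fy=5,interpolation=cv2.INTER_CUBIC))
E
```

```text
side yellow [373. 179.] 85 med [ 0.667 -0.01   0.097] lo [ 0.657 -0.028  0.093] hi [0.676 0.008 0.102] rect [ 0.672 -0.01 ] [0.008 0.037] 2.0
side green [221. 196.] 1254 med [0.415 0.339 0.013] lo [0.353 0.272 0.004] hi [0.472 0.393 0.031] rect [0.413 0.333] [0.12  0.123] 2.0
side red [215. 114.] 1178 med [0.614 0.641 0.141] lo [0.432 0.597 0.139] hi [0.875 0.697 0.143] rect [0.658 0.648] [0.107 0.454] 89.2
side red [421. 309.] 3350 med [ 0.428 -0.297  0.006] lo [ 0.364 -0.354  0.004] hi [ 0.483 -0.239  0.031] rect [ 0.424 -0.297] [0.118 0.12 ] 86.9
side rust [219. 136.] 4003 med [0.596 0.601 0.071] lo [0.428 0.593 0.009] hi [0.874 0.68  0.136] rect [0.65  0.602] [0.106 0.475] 78.6
side rust [329. 182.] 306 med [0.579 0.066 0.096] lo [0.559 0.055 0.059] hi [0.597 0.091 0.117] rect [0.574 0.074] [0.04  0.036] 69.4
side rust [355. 186.] 97 med [ 0.591 -0.003  0.106] lo [ 0.571 -0.028  0.088] hi [0.602 0.003 0.117] rect [ 0.585 -0.011] [0.019 0.033] 17.3
side rust [358. 197.] 201 med [ 0.579 -0.03   0.084] lo [ 0.562 -0.036  0.058] hi [ 0.6   -0.008  0.109] rect [ 0.573 -0.026] [0.018 0
[... 1965 characters left out ...]
96 0.118] rect [0.582 0.076] [0.044 0.041] 0.6
scene rust [589. 342.] 3745 med [0.577 0.599 0.08 ] lo [0.443 0.593 0.013] hi [0.674 0.601 0.139] rect [0.558 0.597] [0.253 0.009] 0.2
scene rust [228. 353.] 69 med [ 0.813 -0.044  0.017] lo [ 0.804 -0.088  0.012] hi [ 0.815 -0.001  0.021] rect [ 0.812 -0.045] [0.009 0.09 ] 6.4
nose 90 [ 0.4325712  -0.01002366  0.07541163] [ 0.42719163 -0.01678833  0.06041823] [0.44253155 0.00223492 0.08948208]
foot 507 [ 0.39927624 -0.04381268  0.00870586] [0.56242568 0.0840245  0.01453756] ((0.48242807388305664, 0.04420805722475052), 0.10855087637901306)
((0.5550780296325684, 0.050745487213134766), (0.27266937494277954, 0.42189860343933105), 4.772819519042969)
```

View pics/crop1.png

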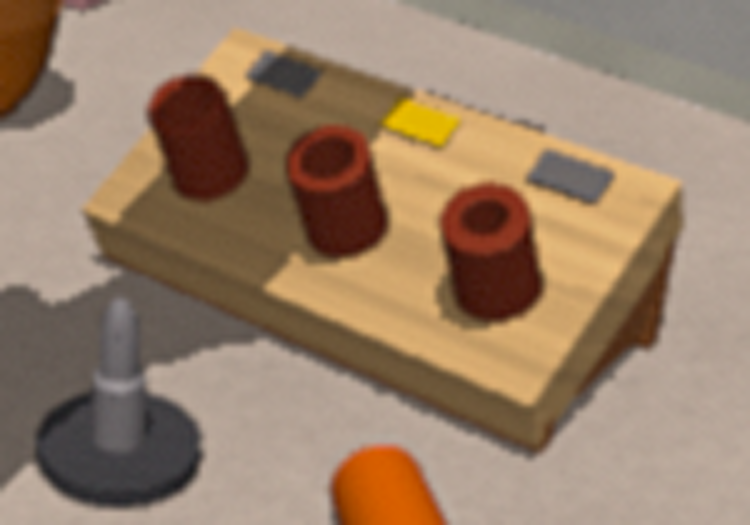

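The crop confirms it. The yellow tag is directly uphill of the middle sleeve; the orange tube is the decoy. Tag and rim give the sleeve centre as about (0.604, -0.010, 0.075), and that height matches the expected 75 mm. Next I'll move to a tilted standoff and look from close by.

```bash
python3 -m pendant '{"translation":[[-4.4,-0.4,-1],[-4.4,-0.4,-2.9],[-4.4,-0.4,-2.9],[-4.4,-0.4,-2.9],[-4.4,-0.4,-2.9],[-4.4,-0.4,-2.9]],"delta_rot":[[0,-2,0],[0,-4,0],[0,-5,0],[0,-5,0],[0,-5,0],[0,-5,0]]}' 0.85 40
python3 - <<'E'
from h import *
im,d,P=cloud("wrist");cv2.imwrite("pics/w1.png",im[...,::-1]);np.savez("w1.npz",im=im,d=d,P=P)
K,R,t=cam("wrist");print("cam",-R.T@t,R[2])
E
```

```text
clock: 0.85
tcp_pos: [0.5679, -0.0096, 0.1605]
orientation: [1.978, 1.978, 0.442]
contact_force: [0.5, -0.2, 1.0]
grip_width: 0.0726
gripper_force: 0.0
cam [0.5074026  0.06319655 0.28989239] [ 0.40781182 -0.28359258 -0.86790827]
```

View pics/w1.png

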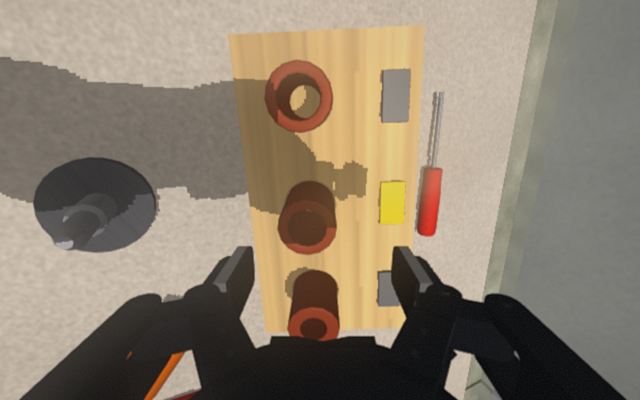

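The close view shows the middle sleeve's rim at (307,228), the yellow tag at (392,203), and the gauge foot at (96,205) with its pin. I'll measure the rim, the face normal and the gauge.

```bash
python3 - <<'E'
from h import *
from scipy.optimize import least_squares as ls
f=np.load("w1.npz");im,d,P=f["im"],f["d"],f["P"]
def fit(q):
    c=q.mean(0)
    for _ in range(4):
        n=np.linalg.svd(q-c,full_matrices=False)[2][2];r=(q-c)@n;k=abs(r)<max(.0015,1.5*np.median(abs(r)));q=q[k];c=q.mean(0)
    return (n if n[2]>0 else -n),c
n,c=fit(np.vstack([P[45:200,345:372].reshape(-1,3),P[110:170,262:380].reshape(-1,3)]))
print("normal",n,"tilt",np.degrees(np.arccos(n[2])),"yaw",np.degrees(np.arctan2(-n[1],-n[0])))
h=(P-c)@n;print
e1=np.cross([0,1,0],n);e1/=np.linalg.norm(e1);e2=np.cross(n,e1)
for nm,(a,b,u,v) in dict(mid=(170,262,265,350),far=(50,140,255,345)).items():
    q=P[a:b,u:v].reshape(-1,3);hh=h[a:b,u:v].ravel();q=q[(hh>.050)&(hh<.058)];xy=np.c_[(q-c)@e1,(q-c)@e2]
    (m0,m1),r=cv2.minEnclosingCircle(xy.astype(np.float32));rr=np.hypot(xy[:,0]-m0,xy[:,1]-m1)
    top=c+m0*e1+m1*e2+n*.054;print(nm,len(q),"r",r,"inner",np.percentile(rr,[1,3,10]),"top",top,"centre",top-.04*n)
hsv=cv2.cvtColor(im,cv2.COLOR_RGB2HSV);Y=(abs(hsv[...,0].astype(int)-27)<5)&(hsv[...,1]>190)&(d>0);y=P[Y];t=y.mean(0)-.004*n;print("tag",t,y.shape,"pocket ctr from tag",t-.074*(lambda g:g/np.linalg.norm(g))(np.array([0,0,1])-n*n[2])+.014*n)
q=P[150:260,25:165].reshape(-1,3)
b=q[(q[:,2]>.007)&(q[:,2]<.018)];(x,yv),r=cv2.minEnclosingCircle(b[:,:2].astype(np.float32));print("foot",len(b),x,yv,r,np.percentile(b,[1,99],0))
for z in(.03,.04,.055,.065,.075,.082): 
    s=q[abs(q[:,2]-z)<.005];print(z,len(s),s.mean(0),s[:,:2].min(0),s[:,:2].max(0)) if len(s) else 0
E
```

```text
normal [-0.41680708 -0.02383473  0.90868243] tilt 24.676096308891147 yaw 3.2728424638888063
mid 1613 r 0.021877627819776535 inner [0.01372266 0.01399161 0.0145186 ] top [ 0.57871989 -0.01317316  0.11121777] centre [ 0.59539217 -0.01221977  0.07487048]
far 2333 r 0.022066157311201096 inner [0.01378883 0.01395034 0.01460105] top [0.57443462 0.07635941 0.11160058] centre [0.5911069  0.0773128  0.07525329]
tag [ 0.66858301 -0.01903698  0.09334139] (407, 3) pocket ctr from tag [ 0.59561489 -0.0232096   0.07516883]
foot 6925 0.4352629780769348 -0.006195607595145702 0.040342267602682114 [[ 0.39790156 -0.04322655  0.00962803]
 [ 0.47322842  0.03195778  0.01462576]]
0.03 163 [0.44231797 0.00083558 0.02976216] [ 0.43017838 -0.01528681] [0.44812106 0.00643688]
0.04 180 [0.44267586 0.00057562 0.04025301] [ 0.43020044 -0.01386466] [0.44808328 0.0063758 ]
0.055 210 [ 0.44024905 -0.00155724  0.05405864] [ 0.42706288 -0.01453266] [0.44629319 0.00406438]
0.065 191 [ 0.44045033 -0.00125959  0.06516487] [ 0.43153194 -0.01210946] [0.44476818 0.0029643 ]
0.075 299 [ 0.43956162 -0.00229989  0.07622529] [ 0.42664079 -0.01513187] [0.44487563 0.00281457]
0.082 596 [ 0.43793237 -0.00357978  0.08214887] [ 0.42664079 -0.01513187] [0.44487563 0.00281457]
```

The rim radius of 21.9 mm and centre height of 74.9 mm agree with the given sizes. The bore radius of about 14 mm suggests 28 mm. The gauge axis is at (0.435, -0.006). Now I'll align and descend.

```bash
python3 -c "
from h import *
o=get_obs();print(o['tcp_pos'],o['orientation'])"; python3 -m pendant '{"translation":[[-0.05,-0.16,-0.62],[-0.05,-0.16,-0.62],[0.4,-0.13,-1.5],[0.78,-0.11,-2.37],[1.16,-0.09,-3.24],[1.16,-0.09,-3.24],[1.16,-0.09,-3.24]],"delta_rot":[[0,0,0.66],[0,0,0.66],[0,0,0.66],[0,0,0.66],[0,0,0.66],[0,0,0.66],[0,0,0.66]]}'
```

```text
[ 0.56776057 -0.00966102  0.16045251] [1.97833237 1.9781334  0.44215908]
clock: 1.78
tcp_pos: [0.5951, -0.0125, 0.0777]
orientation: [1.928, 2.04, 0.453]
contact_force: [-0.1, 0.1, -0.1]
grip_width: 0.0728
gripper_force: 0.0
```

```bash
python3 -m pendant '{"translation":[[0,0,0],[0,0,0],[0,0,0],[0,0,0],[0,0,0],[0,0,0],[0,0,0]],"delta_rot":[[0,0,0],[0,0,0],[0,0,0],[0,0,0],[0,0,0],[0,0,0],[0,0,0]]}' 0 50
python3 -c "
from h import *
from scipy.spatial.transform import Rotation as R
o=get_obs();print(o['tcp_pos'],R.from_rotvec(o['orientation']).as_matrix().round(3),o['moment'])"
```

```text
clock: 2.65
tcp_pos: [0.5943, -0.0123, 0.0787]
orientation: [1.926, 2.04, 0.453]
contact_force: [-3.9, -0.2, 7.3]
grip_width: 0.0423
gripper_force: 51.2
[ 0.59432351 -0.01231375  0.07865825] [[-0.057  0.904  0.423]
 [ 0.998  0.052  0.024]
 [-0.     0.424 -0.906]] [-0.09666679  0.41184902 -0.0284506 ]
```

```bash
python3 -m pendant '{"translation":[[-0.17,-0.01,0.36],[-0.34,-0.02,0.73],[-0.5,-0.03,1.09],[-0.67,-0.04,1.45],[-0.84,-0.05,1.81],[-1.01,-0.06,2.18],[-1.3,-0.06,3.2],[-1.3,-0.06,3.2]],"delta_rot":[[0,0,0],[0,0,0],[0,0,0],[0,0,0],[0,0,0],[0,0,0],[0,0,0],[0,0,0]]}'
python3 - <<'E'
from h import *
im,d,P=cloud("side");K,R,t=cam("side");cv2.imwrite("pics/s2.png",cv2.resize(im[100:270,260:460,::-1],None,fx=3,fy=3))
E
```

```text
clock: 3.65
tcp_pos: [0.562, -0.0139, 0.1592]
orientation: [1.926, 2.039, 0.454]
contact_force: [-0.2, -0.9, -0.5]
grip_width: 0.0423
gripper_force: 51.2
```

View pics/s2.png

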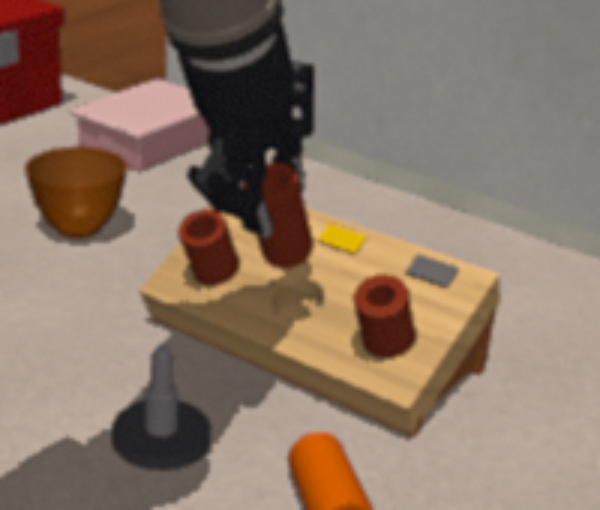

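```bash
python3 -m pendant '{"translation":[[-1.2,0.1,0.6],[-2.4,0.2,0.6],[-3.6,0.3,0.5],[-4.6,0.32,0.4],[-5.08,0.32,0.3],[-5.08,0.32,0.3],[-5.08,0.32,0.3],[-5.08,0.32,0.3]],"delta_rot":[[-0.06,1,0],[-0.12,2,0],[-0.18,3.2,0],[-0.25,4.4,0],[-0.285,4.99,0],[-0.285,4.99,0],[-0.285,4.99,0],[-0.285,4.99,0]]}'
cat > s.py <<'E'
from h import *
import sys
from scipy.spatial.transform import Rotation as Ro
o=get_obs();print(o['tcp_pos'],Ro.from_rotvec(o['orientation']).as_matrix()[:,2].round(4))
T=np.array(o['tcp_pos'])
for n in("side","scene"):
    im,d,P=cloud(n);hsv=cv2.cvtColor(im,cv2.COLOR_RGB2HSV).astype(int)
    m=((hsv[...,0]<8)|(hsv[...,0]>172))&(hsv[...,1]>110)&(d>0)&(np.hypot(P[...,0]-T[0],P[...,1]-T[1])<.04)
    q=P[m];K,R,t=cam(n);C=-R.T@t
    if len(q)<40: print(n,"few");continue
    # cylinder fit r=22mm, axis x0+ax*z
    from scipy.optimize import least_squares as ls
    z0=np.median(q[:,2]);q=q[np.abs(q[:,2]-z0)<.03]
    def f(p):
        a=np.array([p[2],p[3],1]);a/=np.linalg.norm(a);return np.linalg.norm(np.cross(q-[p[0],p[1],T[2]],a),axis=1)-.022
    r=ls(f,[*T[:2]+.01*(T-C)[:2]*0,0,0],loss="soft_l1",f_scale=.001)
    print(n,len(q),"axis at tcp z",r.x[:2].round(4),"tilt deg",np.degrees(r.x[2:]).round(1),"zlo/hi",np.percentile(P[m][:,2],[1,99]).round(4),"rms",np.sqrt(np.mean(f(r.x)**2)).round(4))
    cv2.imwrite(f"pics/{sys.argv[1]}_{n}.png",im[...,::-1])
E
python3 s.py g1
```

```text
clock: 4.7
tcp_pos: [0.4346, -0.0058, 0.1652]
orientation: [2.156, 2.284, 0.001]
contact_force: [-0.1, -0.3, -1.4]
grip_width: 0.042
gripper_force: 51.3
[ 0.43463251 -0.00578389  0.1652049 ] [ 8.e-04  1.e-04 -1.e+00]
side 387 axis at tcp z [ 0.4355 -0.0056] tilt deg [-2.   0.5] zlo/hi [0.1254 0.2034] rms 0.0021
scene 188 axis at tcp z [ 0.4383 -0.0087] tilt deg [ 4.8 -1.2] zlo/hi [0.1262 0.2333] rms 0.0027
```

```bash
python3 -m pendant '{"translation":[[0.02,-0.02,-0.4],[0.02,-0.02,-0.9],[0.02,-0.02,-1.4],[0.02,-0.02,-1.9],[0.02,-0.02,-2.3],[0.02,-0.02,-2.6],[0.02,-0.02,-2.6]],"delta_rot":[[0,0,0],[0,0,0],[0,0,0],[0,0,0],[0,0,0],[0,0,0],[0,0,0]]}'
python3 -c "
from h import *
im,d,P=cloud('side');cv2.imwrite('pics/g2.png',cv2.resize(im[130:270,230:400,::-1],None,fx=4,fy=4));o=get_obs();print(o['contact_force'],o['moment'])"
```

```text
clock: 5.68
tcp_pos: [0.4347, -0.0062, 0.0998]
orientation: [-2.156, -2.284, 0.0]
contact_force: [0.1, 0.2, -0.4]
grip_width: 0.0423
gripper_force: 51.3
[-0.50262121  0.59409018 -1.50532175] [ 0.02121838 -0.04274776 -0.00974067]
```

View pics/g2.png

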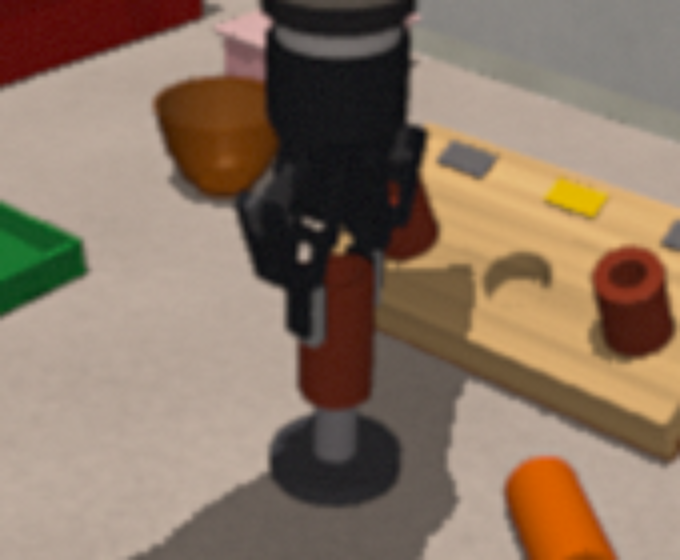

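```bash
python3 -m pendant '{"translation":[[0,0,-0.08],[0,0,-0.16],[0,0,-0.24],[0,0,-0.32],[0,0,-0.4],[0,0,-0.4]],"delta_rot":[[0,0,0],[0,0,0],[0,0,0],[0,0,0],[0,0,0],[0,0,0]]}'
```

```text
clock: 6.48
tcp_pos: [0.4349, -0.0062, 0.0902]
orientation: [-2.156, -2.284, -0.0]
contact_force: [-0.7, -0.0, -0.9]
grip_width: 0.042
gripper_force: 51.3
```

No resistance past the shoulder height, so I'll lower a bit more and let go, so that it drops by itself.

```bash
python3 -m pendant '{"translation":[[0,0,-0.15],[0,0,-0.3],[0,0,-0.45],[0,0,-0.6],[0,0,-0.6]],"delta_rot":[[0,0,0],[0,0,0],[0,0,0],[0,0,0],[0,0,0]]}' && python3 -m pendant '{"translation":[[0,0,0],[0,0,0],[0,0,0],[0,0,0],[0,0,0],[0,0,0]],"delta_rot":[[0,0,0],[0,0,0],[0,0,0],[0,0,0],[0,0,0],[0,0,0]]}' 0.75
python3 -c "
from h import *
im,d,P=cloud('side');cv2.imwrite('pics/g3.png',cv2.resize(im[130:270,230:400,::-1],None,fx=4,fy=4))"; python3 s.py g3
```

```text
clock: 7.1
tcp_pos: [0.4348, -0.0062, 0.075]
orientation: [-2.156, -2.284, 0.0]
contact_force: [-0.2, -0.8, -0.8]
grip_width: 0.0419
gripper_force: 51.3
clock: 7.85
tcp_pos: [0.435, -0.0063, 0.0753]
orientation: [-2.157, -2.284, -0.0]
contact_force: [0.5, 0.4, -0.3]
grip_width: 0.0639
gripper_force: 0.0
[ 0.43502219 -0.00623628  0.07530313] [ 2.e-04  3.e-04 -1.e+00]
side 390 axis at tcp z [ 0.4359 -0.0066] tilt deg [-1.1 -0.6] zlo/hi [0.0136 0.0934] rms 0.0027
scene 149 axis at tcp z [ 0.4394 -0.01  ] tilt deg [ 3.8 -2.2] zlo/hi [0.0121 0.1606] rms 0.0017
```

View pics/g3.png

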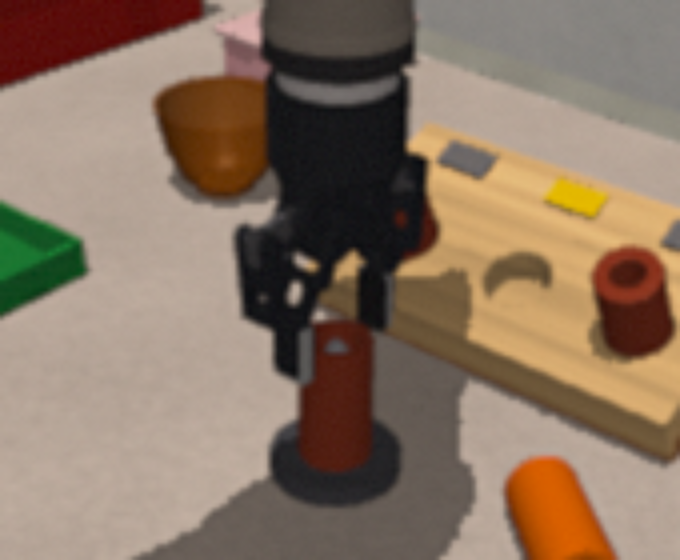

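The sleeve dropped to the foot: its extent is z 13.6 to 93.4 mm, against 12 to 92 mm expected. It fits, so it goes in the green tray. I'll regrasp and lift it straight off.

```bash
python3 -m pendant '{"translation":[[0,0,-0.35],[0,0,-0.7],[0,0,-0.7]],"delta_rot":[[0,0,0],[0,0,0],[0,0,0]]}' && python3 -m pendant '{"translation":[[0,0,0],[0,0,0],[0,0,0],[0,0,0],[0,0,0],[0,0,0]],"delta_rot":[[0,0,0],[0,0,0],[0,0,0],[0,0,0],[0,0,0],[0,0,0]]}' 0 50 && python3 -m pendant '{"translation":[[0,0,0.3],[0,0,0.8],[0,0,1.4],[0,0,2.0],[0,0,2.7],[0,0,3.4],[0,0,4.1],[0,0,4.6],[0,0,4.6]],"delta_rot":[[0,0,0],[0,0,0],[0,0,0],[0,0,0],[0,0,0],[0,0,0],[0,0,0],[0,0,0],[0,0,0]]}'; python3 s.py l1
```

```text
clock: 8.38
tcp_pos: [0.4342, -0.0062, 0.0569]
orientation: [-2.155, -2.284, 0.002]
contact_force: [-0.1, -0.1, -0.2]
grip_width: 0.0643
gripper_force: 0.0
clock: 9.12
tcp_pos: [0.4351, -0.0062, 0.0579]
orientation: [2.157, 2.284, 0.001]
contact_force: [-0.8, -0.5, 1.5]
grip_width: 0.0422
gripper_force: 50.9
clock: 10.25
tcp_pos: [0.4356, -0.0063, 0.1737]
orientation: [2.156, 2.283, 0.002]
contact_force: [-1.0, -0.7, -1.2]
grip_width: 0.0427
gripper_force: 50.8
[ 0.43564594 -0.00632279  0.17374968] [ 2.1e-03 -2.0e-04 -1.0e+00]
side 413 axis at tcp z [ 0.4366 -0.0065] tilt deg [-1.5  0.3] zlo/hi [0.1315 0.2089] rms 0.0019
scene 197 axis at tcp z [ 0.4397 -0.01  ] tilt deg [ 6.  -2.5] zlo/hi [0.1316 0.2384] rms 0.0023
```

```bash
python3 -m pendant '{"translation":[[0,1,0],[-0.05,2.8,0],[-0.1,4.6,0],[-0.2,6.4,0],[-0.35,8.2,0],[-0.5,10,0],[-0.6,11.7,0],[-0.75,13,0],[-0.82,13.57,0],[-0.82,13.57,0],[-0.82,13.57,0]],"delta_rot":[[0,0,0],[0,0,0],[0,0,0],[0,0,0],[0,0,0],[0,0,0],[0,0,0],[0,0,0],[0,0,0],[0,0,0],[0,0,0]]}'; python3 s.py t1
python3 -c "
import cv2;cv2.imwrite('pics/t1c.png',cv2.resize(cv2.imread('pics/t1_side.png')[60:230,130:330],None,fx=3,fy=3))"
```

```text
clock: 11.72
tcp_pos: [0.4149, 0.3312, 0.1723]
orientation: [2.158, 2.282, -0.002]
contact_force: [-0.1, -0.9, -1.2]
grip_width: 0.0419
gripper_force: 50.8
[0.4149415  0.33115581 0.17227669] [-3.0e-04 -1.5e-03 -1.0e+00]
side 371 axis at tcp z [0.4162 0.3308] tilt deg [-2.2  0. ] zlo/hi [0.131  0.2641] rms 0.003
scene 286 axis at tcp z [0.4189 0.3306] tilt deg [6. 5.] zlo/hi [0.1346 0.2458] rms 0.0027
```

View pics/t1c.png

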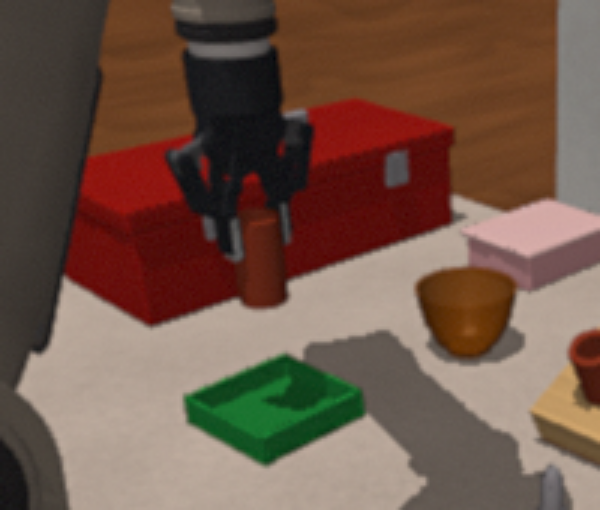

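The sleeve hangs upright over the green tray, so I'll lower it.

```bash
python3 -m pendant '{"translation":[[0,0.02,-0.9],[0,0.02,-1.9],[0,0.02,-2.9],[0,0.02,-3.7],[0,0.02,-4.2],[0,0.02,-4.5],[0,0.02,-4.7],[0,0.02,-4.8],[0,0.02,-4.8],[0,0.02,-4.8]],"delta_rot":[[0,0,0],[0,0,0],[0,0,0],[0,0,0],[0,0,0],[0,0,0],[0,0,0],[0,0,0],[0,0,0],[0,0,0]]}'; python3 s.py t2
```

```text
clock: 13.08
tcp_pos: [0.4147, 0.3337, 0.0531]
orientation: [2.157, 2.284, 0.001]
contact_force: [0.0, 0.4, -1.3]
grip_width: 0.0418
gripper_force: 50.8
[0.41467084 0.33369763 0.05313801] [ 6.e-04  6.e-04 -1.e+00]
side 275 axis at tcp z [0.416  0.3334] tilt deg [-4.2  0.4] zlo/hi [0.0127 0.2721] rms 0.0032
scene 190 axis at tcp z [0.4186 0.3333] tilt deg [4.2 4.5] zlo/hi [0.0178 0.1386] rms 0.0029
```

Bottom is about 2 mm above the floor. I'll lower the last bit, release and retreat.

```bash
python3 -m pendant '{"translation":[[0,0,-0.04],[0,0,-0.07],[0,0,-0.07]],"delta_rot":[[0,0,0],[0,0,0],[0,0,0]]}' && python3 -m pendant '{"translation":[[0,0,0],[0,0,0],[0,0,0],[0,0,0],[0,0,0],[0,0,0]],"delta_rot":[[0,0,0],[0,0,0],[0,0,0],[0,0,0],[0,0,0],[0,0,0]]}' 0.8 && python3 -m pendant '{"translation":[[0,0,0.3],[0,0,0.8],[0,0,1.6],[0,0,2.6],[0,0,3.6],[0,0,4.8],[0,0,6],[0,0,6],[0,0,6],[0,0,6]],"delta_rot":[[0,0,0],[0,0,0],[0,0,0],[0,0,0],[0,0,0],[0,0,0],[0,0,0],[0,0,0],[0,0,0],[0,0,0]]}'; python3 s.py e
python3 -c "
import cv2;cv2.imwrite('pics/ec.png',cv2.resize(cv2.imread('pics/e_side.png')[60:260,130:440],None,fx=2.5,fy=2.5))"
```

```text
clock: 13.55
tcp_pos: [0.4145, 0.3335, 0.051]
orientation: [-2.157, -2.284, -0.0]
contact_force: [0.4, 1.0, -0.7]
grip_width: 0.0418
gripper_force: 50.8
clock: 14.3
tcp_pos: [0.4145, 0.3335, 0.0511]
orientation: [-2.157, -2.284, -0.001]
contact_force: [-0.5, 0.1, 0.3]
grip_width: 0.0684
gripper_force: 0.0
clock: 15.55
tcp_pos: [0.4141, 0.333, 0.2004]
orientation: [-2.156, -2.284, 0.002]
contact_force: [-0.0, -0.4, 0.6]
grip_width: 0.0683
gripper_force: 0.0
[0.41411872 0.33297919 0.20038873] [-9.e-04 -7.e-04 -1.e+00]
side 297 axis at tcp z [0.4151 0.3295] tilt deg [-0.5 -1.4] zlo/hi [0.0116 0.301 ] rms 0.0036
scene 458 axis at tcp z [0.4187 0.3271] tilt deg [ 0.5 -1.4] zlo/hi [0.016  0.0864] rms 0.0048
```

View pics/ec.png

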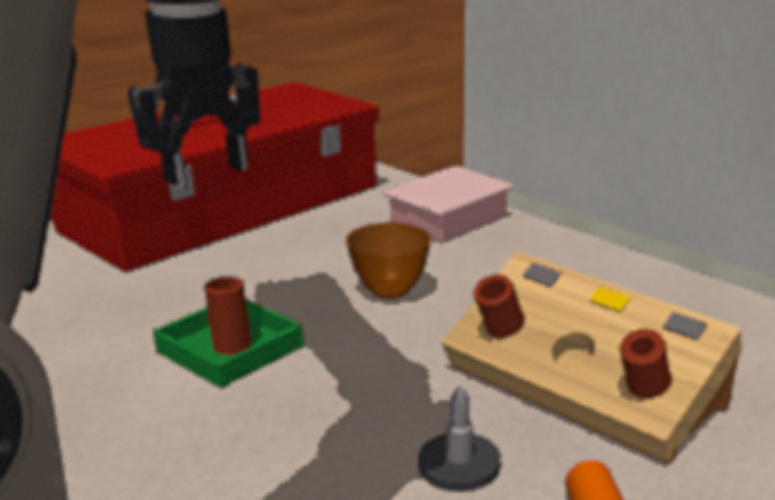

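The sleeve stands upright in the green tray at (228,315). The other two sleeves are still in their pockets, the bowl hasn't moved, and the gripper is clear.

```bash
python3 -c "
from bench import *
print(hand_in())"
```

```text
the job is handed in; nothing more can be done
None
```

The yellow-tag sleeve went right down to the gauge's foot, so it now stands upright in the green tray; I handed the job in at about 15.6 s with the other two sleeves still in their pockets.

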